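# Pack a drilled board on edge in a grooved carton and close its flaps

## Robot

A 6-joint arm with a two-finger parallel gripper is mounted at the origin on the work surface. World frame = base frame: x ahead of the robot, y to its left, z up, the work surface at z = 0. Lengths are in mm, angles in rad, forces in N, time in s.
With the tool pointing down it reaches from about 275 to 1000 mm from the base axis. Payload 8.4 kg.
Tool frame: the origin (TCP) lies between the finger pads; the fingertips stand r.tips_ahead ahead of it and the grasp point (between the pads) lies 6 mm ahead of it (r.tips_ahead is the distance from the TCP to the fingertips, in mm); z points along the fingers, y is the line along which they close (so a half turn about z gives the same grasp; the last joint's range is limited). The gripper opens to 85 mm and grips with 20 to 120 N. Pads are 22 mm wide; open, the fingers measure 114 mm over their backs; the gripper's body (76 mm by 85 mm) begins 54 mm behind the grasp point. The pads swing forward as they close: fully open they stand 13 mm farther back than shut.
Start: joints at [1.161, 0.353, 1.633, -0, 1.155, -0.002], TCP at [247.868, 573.75, 256.281] pointing down, gripper open.
Joint ranges: [-2.63, 2.63], [-0.92, 2.1], [0.06, 2.66], [-1.3, 4.44], [0, 2.69], [-3.02, 3.02]. Speed limits (rad/s): [2.22, 2.22, 2.79, 3.14, 3.14, 3.14].

## Interface

Orientations are given as [roll, pitch, yaw] about the fixed x, y, z axes, in that order (R = Rz(yaw) Ry(pitch) Rx(roll)).
In Python, from rig import r gives the robot as it stands.
- The arm moves only by the tool carry_out, never from a script. Its arguments are lists of equal length, an entry for each row: "delta_pos": the shift along the tool's x, y, z in m, a list of three; "rot": the turn, a rotation vector about the tool's x, y, z in degrees, a list of three. A call has 1 to 8 rows; each row is the pose to reach, as a shift and turn from the pose commanded when the call began, along the tool's axes at that moment; what a row does not reach only later rows make up. A row lasts 1/8 s, in which the tool goes at most 62.5 mm and 10.7 degrees, less where a joint would pass 70% of its speed; a pose out of reach is approached as far as the arm can. A call with a gripper value outside its range is refused whole. "claw" is the finger opening in m, from 0 to 0.0854, set as the call begins (left out, the last holds). The fingers move at their own pace and stop on an object; "grip_force" is the grip in N (left out, the last holds). Time passes only in rows, so rows that repeat a pose let the fingers close. It gives the time, the measured TCP pose, the force, the opening and the grip force at its end, in the units of the state.
- r.sense(): the state, without advancing time (a new reading comes with each control period).
- r.grab_frame(name): name is "side" or "top" or "wrist"; returns the picture (480x640x3 uint8, blue, green, red); there is no depth.
- r.camera_info(name): a dict with "fx", "fy", "cx", "cy" (pixels), "distortion" ([k1, k2, p1, p2, k3] as OpenCV has them; the pictures are not rectified), "pose" (4x4, takes a point from camera to world coordinates); the wrist camera has in their place "hand_eye" (4x4, takes a point from camera to tool coordinates, whose origin is the TCP and whose axes are the flange's). Camera axes: x right, y down, z forward; pixel columns grow to the right and rows downward; lengths in mm; the calibration is good to about 2 mm. A picture is of the moment at which its call begins: read the wrist's pose just before it. camera_info takes no time and is no camera call.
- r.sign_off(): hands the job in; it is judged then, once.
Trained networks look in the newest picture that a camera, given by its name, has taken for a name from the list of things; names that differ only in an ending like _2 or _b are one class to them, and where a whole thing is asked for, a point or a joint stands for the part that bears it (a point fixed in the world has none). Each returns a list of dicts, best first, with "p" (0 to 1); they miss things now and then, are a little off and sometimes report something else, mostly with a low value. They report only what shows in the picture. A call takes as long as a camera call. They do not tell look-alikes from the thing itself.
- r.recognise(thing, camera): "box" ([left, top, right, bottom] in pixels, round what is visible of it).
- r.cut_out(thing, camera): "mask" (480x640 bool, what is visible of it) and "box" ([left, top, right, bottom] in pixels, round what is visible of it).
The state is a dict: "clock": time; "qpos": joint angles; "qvel": joint speeds; "joint_efforts": joint torques, N m; "eef_pos": TCP position; "tcp_rot": TCP orientation; "contact_force": force on the tool from outside, world axes, zero at the start; "wrist_torque": the same for the moment, N m; "opening": opening from 0.0 (shut) to 1.0 (fully open); "grasp_force": force on a finger pad.
Only numpy, scipy, OpenCV 4.12 (cv2) and the standard library are available. Lean on these libraries where they do the work, as an engineer would, in place of code of your own. Each camera call takes 0.05 s, during which the arm holds its last target. There are 200 camera calls.

## Task

Take the long drilled board out of the bench stand and slide it gently, on edge, all the way down into the grooves inside the carton; do not drop or ram it in. Then close the carton: fold the narrow flap flat first and the wide flap flat over it. Leave the short plain board in its groove of the stand.

Things in the scene. Friction and masses are not known exactly. Their poses are not given: they have to be found in the camera images.
- panel_center (a point): Centre of the long drilled board to pack: light wood, 160 long (its x) x 10 thick (y) x 90 high (z), 0.11 kg, three 16 mm holes below mid-height. Starts upright on edge in one of the stand's two grooves, bottom 10 above the table. Its top 40 mm are plain on both faces, good to grip across the thickness. It fits either end round.
- offcut_center (a point): Centre of the short plain board (no holes), same wood, 105 long x 10 thick x 70 high; stands in the other groove of the stand, 80 mm away centre to centre. Must stay there.
- stand: Grey-painted wooden bench stand, fixed for the episode; origin at the centre of its underside on the table. 150 (x) x 130 (y) x 35 high, two grooves 13 wide along its x at y = +40 and -40, groove floors 10 above the table. Which board is in which groove varies.
- carton: Open cardboard carton, fixed for the episode; origin under its centre, axes as slot_floor. Outside 180 (x) x 138 (y), inside 172 x 130, wall top 104 above the table (108.5 on the wide flap's side). A wooden rail at each end of x has an upright groove 12.5 wide (y) for the board's ends. Rails reach 82 above the table; in their top 12 the grooves flare to 21.5 wide and 172 long.
- slot_floor (a point): Centre of the carton's inner floor, 4 above the table, midway between the two grooves. x runs along the seated board's length, y across its thickness, z up. The groove ends are 164 apart in x; the rail cheeks reach 14 in from them and 26 either side in y. Between the rails (136 in x) it is empty. Fully home the board rests on this floor, its centre 45 above this point, its top 94 above the table.
- narrow_flap (a joint): Angle of the narrow flap: 0 = folded flat, shut; pi/2 = upright; above that it leans outward (limit 2.7). Starts open. 176 x 60 x 4 cardboard, hinged on the carton's +y wall. The hinge is stiff enough that the flap stays where it is left (about 0.03 N m).
- narrow_flap_hinge (a point): Middle of the narrow flap's hinge line, at y = +67 of slot_floor, 106 above the table; the hinge line runs along the carton's x. Turns with the flap.
- wide_flap (a joint): Angle of the wide flap: 0 = folded flat over the narrow one; pi/2 = upright; above that it leans outward (limit 2.7). Starts open. 176 x 85 x 4 cardboard, hinged on the carton's -y wall. Stays where it is left, as the other.
- wide_flap_hinge (a point): Middle of the wide flap's hinge line, at y = -67 of slot_floor, 110.5 above the table; runs along the carton's x. Turns with the flap.
There are look-alikes about, which are no part of the job. Leave any pink look-alike of the part that bears panel_center alone.

How it is judged:
By the outcome, as a careful person would: the job done as asked, in the order asked, and still so for the second after the job is handed in, with the robot touching nothing.
It also fails if it takes over 72 s, if anything falls off the work surface, if the arm or the gripper's body presses on something with over 40 N, if the wrist force passes 120 N, or if a joint passes its speed limit or range.

## Working session

There is one attempt and no reset: what is moved stays moved. The work goes in short steps, Python scripts to look and compute and a tool call to move; the robot and the scene stay as the last step left them, time stands still between calls to the robot, and variables do not carry over. Pictures are saved under pics/ and viewed, at most 10 in all, crops included, and the job is handed in when it is done.

Besides the shell and the picture viewer there is one more tool, called after "Emit:" by a JSON object that holds its "method" and its "body". carry_out: Moves the arm, as the interface text tells. Its arguments: {"type":"object","properties":{"delta_pos":{"type":"array","items":{"type":"array","items":{"type":"number"}}},"rot":{"type":"array","items":{"type":"array","items":{"type":"number"}}},"claw":{"type":"number"},"grip_force":{"type":"number"}},"required":["delta_pos","rot"]}

```bash
mkdir -p pics; ls; python3 - <<'E'
from rig import r
import cv2,numpy as np
s=r.sense();print(s, r.tips_ahead)
ims=[]
for c in("side","top","wrist"):
    im=r.grab_frame(c);cv2.imwrite(f"pics/{c}0.png",im)
    i=r.camera_info(c);print(c,{k:np.round(v,3).tolist() for k,v in i.items()})
    for t in("panel_center","offcut_center","stand","carton","narrow_flap","wide_flap"):
        print(t,[(np.round(d["box"]).tolist(),round(d["p"],2)) for d in r.recognise(t,c)][:4])
E
```

```text
pics
{'clock': 0.0, 'qpos': array([ 1.16061855e+00,  3.53642849e-01,  1.63415518e+00, -1.16727534e-05,
        1.15517557e+00, -2.35923868e-03]), 'qvel': array([ 0.00061186,  0.00032161,  0.00223858,  0.00160985, -0.00129156,
       -0.00091641]), 'joint_efforts': array([-6.28478074e-05, -6.05240965e+01, -3.42067087e+01,  1.47045812e-04,
        9.36606608e-03, -1.86209815e-05]), 'eef_pos': array([247.68189161, 573.34281452, 255.55595196]), 'tcp_rot': array([-3.14021169e+00,  7.41448123e-06,  2.73377884e+00]), 'contact_force': array([ 0.2039035 ,  0.34700698, -0.61750862]), 'wrist_torque': array([ 0.02089643, -0.00783253,  0.06656429]), 'grasp_force': 0.0, 'opening': 0.9982556703451202} 25.0
side {'fx': 510.916, 'fy': 510.916, 'cx': 321.488, 'cy': 233.278, 'distortion': [-0.14, 0.0, 0.0, 0.0, 0.0], 'pose': [[0.822, -0.379, 0.425, -99.388], [-0.569, -0.544, 0.616, -739.509], [-0.002, -0.749, -0.663, 855.694], [0.0, 0.0, 0.0, 1.0]]}
panel_center [([373.0, 217.0, 436.0, 268.0], 0.89), ([290.0, 361.0, 378.0, 431.0], 0.64)]
offcut_center [([407.0, 251.0, 443.0, 282.0], 0.55)]
stand [([366
[... 378 characters left out ...]
, -0.993, 926.154], [0.0, 0.0, 0.0, 1.0]]}
panel_center [([368.0, 111.0, 375.0, 197.0], 0.76), ([449.0, 304.0, 524.0, 347.0], 0.7)]
offcut_center [([404.0, 129.0, 417.0, 190.0], 0.96)]
stand [([355.0, 129.0, 418.0, 203.0], 0.75)]
carton [([151.0, 116.0, 260.0, 224.0], 0.82)]
narrow_flap [([151.0, 113.0, 185.0, 214.0], 0.98)]
wide_flap [([244.0, 112.0, 264.0, 216.0], 0.63)]
wrist {'fx': 428.335, 'fy': 428.335, 'cx': 323.975, 'cy': 242.691, 'distortion': [-0.07, 0.0, 0.0, 0.0, 0.0], 'hand_eye': [[-0.001, -0.949, -0.315, 79.912], [1.0, -0.001, -0.001, -0.965], [0.001, -0.315, 0.949, -118.036], [0.0, 0.0, 0.0, 1.0]]}
panel_center []
offcut_center []
stand []
carton []
narrow_flap []
wide_flap []
```

```bash
python3 - <<'E'
import cv2,numpy as np
t=cv2.imread("pics/top0.png")[95:240,130:440];s=cv2.imread("pics/side0.png")[115:315,250:470]
t=cv2.resize(t,(800,374),interpolation=3);cv2.imwrite("pics/t1.png",t)
cv2.imwrite("pics/s1.png",cv2.resize(s,(660,600),interpolation=3))
E
```

```text
(no output)
```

View pics/t1.png

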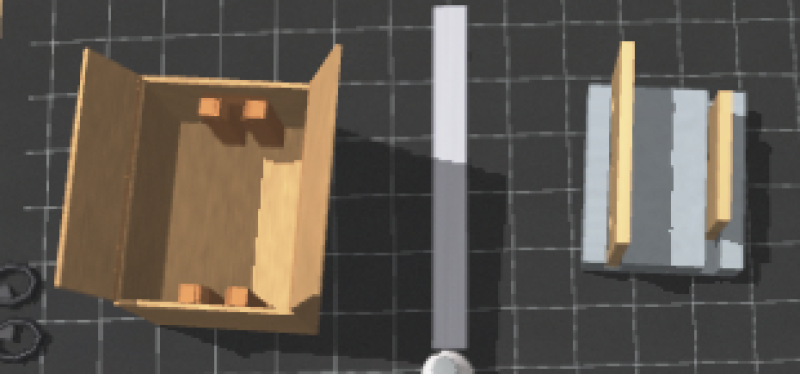

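View pics/s1.png

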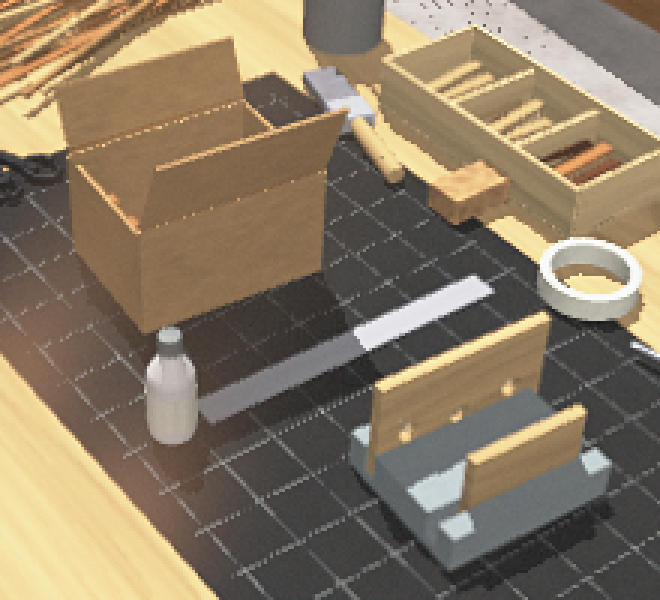

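Top view: the carton is on the left (+y) with its flaps open. The stand is on the right, with the drilled panel in its +y groove (top edge at crop 628,42 → 620,243) and the offcut in the other. The rail cheeks show at (209,107), (255,108), (190,293) and (236,295). The side view agrees.

```bash
cat > h.py <<'E'
from rig import r
import cv2,numpy as np
from scipy.spatial.transform import Rotation as R
def cam(c):
    i=r.camera_info(c);K=np.array([[i["fx"],0,i["cx"]],[0,i["fy"],i["cy"]],[0,0,1]]);d=np.array(i["distortion"])
    if c=="wrist":
        s=r.sense();T=np.eye(4);T[:3,:3]=R.from_euler("xyz",s["tcp_rot"]).as_matrix();T[:3,3]=s["eef_pos"];P=T@i["hand_eye"]
    else:P=np.array(i["pose"])
    return K,d,P
def at(px,z,c,C=None):
    K,d,P=C or cam(c)
    q=cv2.undistortPoints(np.array(px,float).reshape(-1,1,2),K,d)[:,0]
    v=np.c_[q,np.ones(len(q))]@P[:3,:3].T
    return P[:3,3]+v*((z-P[2,3])/v[:,2])[:,None]
def proj(pts,c,C=None):
    K,d,P=C or cam(c);W=np.linalg.inv(P)
    return cv2.projectPoints(np.array(pts,float).reshape(-1,1,3),cv2.Rodrigues(W[:3,:3])[0],W[:3,3],K,d)[0][:,0]
def tool(target,yaw=None):
    "target TCP world -> delta in the tool axes (m)"
    s=r.sense();M=R.from_euler("xyz",s["tcp_rot"]);return np.round(M.inv().apply(np.array(target)-s["eef_pos"])/1000,4)
E
python3 - <<'E'
from h import *
s=310/800
f=lambda l:[(130+u*s,95+v*s) for u,v in l]
def rep(n,l,z):
    p=at(f(l),z,"top");d=p[1]-p[0];print(n,np.round(p[:,:2]).tolist(),"c",np.round(p.mean(0)),"len",np.linalg.norm(d),"yaw",np.degrees(np.arctan2(d[1],d[0])))
rep("panel",[(620,243),(628,42)],100)
rep("offcut",[(716,219),(725,92)],80)
rep("groove",[(213,294),(232,107.5)],82)
rep("cheeksL",[(190,293),(209,107)],82)
rep("nhinge",[(115,301),(142,78)],106)
rep("wall-y",[(294,312),(309,86)],108)
rep("lookalike",[(449/s-130/s,325/s-95/s),(524/s-130/s,325/s-95/s)],0)
for c,rows in(("top",1),):
  pass
# flap outer edges, hypothesise heights: print for angles
p=at(f([(55,287),(86,48)]),150,"top");print(p)
p=at(f([(318,300),(340,45)]),180,"top");print(p)
E
```

```text
panel [[460.0, -130.0], [619.0, -143.0]] c [ 539. -136.  100.] len 159.52028521757887 yaw -4.757604627098762
offcut [[481.0, -207.0], [584.0, -220.0]] c [ 533. -214.   80.] len 103.40196852110442 yaw -7.247668388181992
groove [[433.0, 182.0], [582.0, 168.0]] c [507. 175.  82.] len 149.34053146844542 yaw -5.205685193158674
cheeksL [[434.0, 200.0], [583.0, 186.0]] c [509. 193.  82.] len 149.12709805431385 yaw -5.053384894154125
nhinge [[425.0, 250.0], [600.0, 233.0]] c [513. 242. 106.] len 175.1671638599858 yaw -5.569861129923317
wall-y [[413.0, 114.0], [587.0, 103.0]] c [500. 108. 108.] len 174.7912480007274 yaw -3.7800980292183435
lookalike [[185.0, -297.0], [178.0, -462.0]] c [ 182. -380.    0.] len 164.95050130027016 yaw -92.54232379534726
[[429.03568529 279.09441404 150.        ]
 [607.8773351  261.7961203  150.        ]]
[[408.44698405  84.59719712 180.        ]
 [589.15506301  68.69329792 180.        ]]
```

Emit:
{"method": "carry_out", "body": {"delta_pos": [[-0.035, -0.034, -0.01], [-0.073, -0.071, -0.02], [-0.11, -0.108, -0.03], [-0.15, -0.146, -0.03], [-0.19, -0.185, -0.03], [-0.23, -0.224, -0.03], [-0.27, -0.263, -0.03], [-0.31, -0.302, -0.03]], "rot": [[0, 0, -2.3], [0, 0, -4.6], [0, 0, -7], [0, 0, -9.3], [0, 0, -11.6], [0, 0, -14], [0, 0, -16.3], [0, 0, -18.6]]}}

```text
clock: 2.05
eef_pos: [413.2, 171.9, 286.6]
tcp_rot: [3.141, 0.001, 3.06]
contact_force: [0.7, 0.9, 0.4]
opening: 1.0
grasp_force: 0.0
```

```bash
python3 - <<'E'
from h import *
s=r.sense();print(s["clock"],s["eef_pos"],np.degrees(s["tcp_rot"]),tool([539,-136,225]))
c=np.array([507.5,175,0]);a=np.radians(-5.1);ux=np.array([np.cos(a),np.sin(a),0]);uy=np.array([-np.sin(a),np.cos(a),0])
# observed outer edge corners
obs={"side":[(250+60/3,115+90/3),(250+232/3,115+38/3),(250+155/3,115+170/3),(250+347/3,115+110/3)],
"top":[(130+u*.3875,95+v*.3875) for u,v in[(55,287),(86,48),(318,300),(340,45)]]}
for name,sg,i in(("+y flap",1,0),("-y flap",-1,2)):
  for L,hz in((60,106),(85,110.5)):
    best=min((sum(np.linalg.norm(proj([c+e*88*ux+sg*uy*(67-L*np.cos(t))+[0,0,hz+L*np.sin(t)] for e in(-1,1)],k)-obs[k][i:i+2]) for k in obs),t) for t in np.arange(1.4,2.7,.02))
    print(name,L,np.round(best,2))
E
```

```text
2.05 [413.18589914 171.9213804  286.63115725] [1.79975341e+02 5.13872417e-02 1.75322919e+02] [-0.1504 -0.2967  0.0616]
+y flap 60 [5.08 1.98]
+y flap 85 [22.33  1.68]
-y flap 60 [17.67  1.98]
-y flap 85 [3.35 1.98]
```

Emit:
{"method": "carry_out", "body": {"delta_pos": [[-0.02, -0.04, 0.01], [-0.04, -0.08, 0.02], [-0.065, -0.125, 0.03], [-0.09, -0.17, 0.04], [-0.115, -0.215, 0.05], [-0.135, -0.26, 0.06], [-0.15, -0.297, 0.062], [-0.15, -0.297, 0.062]], "rot": [[0, 0, 0], [0, 0, 0], [0, 0, 0], [0, 0, 0], [0, 0, 0], [0, 0, 0], [0, 0, 0], [0, 0, 0]]}}

```text
clock: 3.05
eef_pos: [538.0, -137.2, 223.9]
tcp_rot: [-3.141, 0.0, 3.056]
contact_force: [1.0, 0.7, 0.2]
opening: 0.998
grasp_force: 0.0
```

```bash
python3 - <<'E'
from h import *
s=r.sense();print(s["clock"],s["eef_pos"],np.degrees(s["tcp_rot"]))
im=r.grab_frame("wrist")
for u,v in proj([[460,-130,100],[619,-143,100],[539,-136.5,100]],"wrist"):cv2.circle(im,(int(u),int(v)),3,(0,0,255),1)
cv2.imwrite("pics/w1.png",im)
print(r.recognise("panel_center","wrist"))
E
```

```text
3.05 [ 538.02887599 -137.15383296  223.94021482] [-1.79977622e+02  5.77502551e-03  1.75069767e+02]
[{'box': [312.1, 104.0, 333.5, 366.8], 'p': 0.87}]
```

View pics/w1.png

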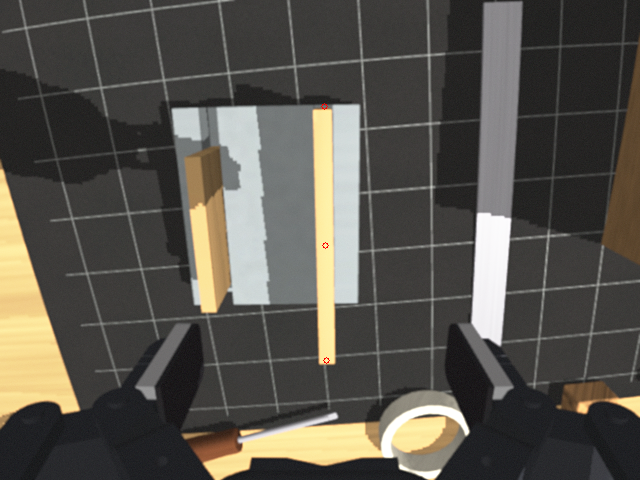

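The wrist view shows the board's top face centred under the tool, from (322.5,108) to (327.5,364), within about 1–2 mm of my estimate.

```bash
python3 - <<'E'
from h import *
im=cv2.imread("pics/w1.png");hsv=cv2.cvtColor(im,cv2.COLOR_BGR2HSV)
def mid(v):
    g=im[v,295:350].astype(int);m=np.where((g[:,2]-g[:,0]>60)&(g[:,2]>150))[0]+295;return (m.min()+m.max())/2,len(m)
print([(v,mid(v)) for v in(125,180,235,290,345)])
p=at([(mid(v)[0],v) for v in(125,180,225,290,345)],100,"wrist");print(p)
f=np.polyfit(p[:,0],p[:,1],1);print(np.degrees(np.arctan(f[0])),np.polyval(f,[539]))
e=at([(322.5,108),(327,364)],100,"wrist");print(e,e.mean(0));print(r.sense()["tcp_rot"])
E
```

```text
[(125, (np.float64(322.0), 19)), (180, (np.float64(323.0), 19)), (235, (np.float64(324.0), 17)), (290, (np.float64(325.0), 17)), (345, (np.float64(326.0), 17))]
[[ 469.08651198 -131.57402295  100.        ]
 [ 499.46213545 -133.65427405  100.        ]
 [ 525.99828564 -135.65876456  100.        ]
 [ 567.6922858  -138.32624568  100.        ]
 [ 606.75471913 -141.00061937  100.        ]]
-3.910099352295798 [-136.39828949]
[[ 460.13333787 -130.5206333   100.        ]
 [ 621.25693266 -141.55975647  100.        ]] [ 540.69513527 -136.04019488  100.        ]
[ 3.14121668e+00 -6.02720442e-04  3.05729583e+00]
```

Emit:
{"method": "carry_out", "body": {"delta_pos": [[-0.002, 0.001, 0.02], [-0.002, 0.001, 0.045], [-0.002, 0.001, 0.07], [-0.002, 0.001, 0.095], [-0.002, 0.001, 0.115], [-0.002, 0.001, 0.13], [-0.002, 0.001, 0.136], [-0.002, 0.001, 0.136]], "rot": [[0, 0, -0.4], [0, 0, -0.4], [0, 0, -0.4], [0, 0, -0.4], [0, 0, -0.4], [0, 0, -0.4], [0, 0, -0.4], [0, 0, -0.4]], "claw": 0.05, "grip_force": 40}}

```text
clock: 4.15
eef_pos: [539.6, -133.7, 88.4]
tcp_rot: [3.142, -0.0, 3.066]
contact_force: [0.6, 0.3, 0.4]
opening: 0.585
grasp_force: 0.0
```

Emit:
{"method": "carry_out", "body": {"delta_pos": [[0, 0, 0], [0, 0, 0], [0, 0, 0], [0, 0, 0], [0, 0, 0], [0, 0, 0]], "rot": [[0, 0, 0], [0, 0, 0], [0, 0, 0], [0, 0, 0], [0, 0, 0], [0, 0, 0]], "claw": 0.0, "grip_force": 40}}

```text
clock: 4.9
eef_pos: [539.9, -134.9, 88.8]
tcp_rot: [-3.14, 0.001, 3.066]
contact_force: [-0.9, -5.9, 1.5]
opening: 0.112
grasp_force: 39.8
```

Emit:
{"method": "carry_out", "body": {"delta_pos": [[0, 0, -0.005], [0, 0, -0.015], [0, 0, -0.03], [0, 0, -0.055], [0, 0, -0.09], [0, 0, -0.13], [0, 0, -0.17], [0, 0, -0.205]], "rot": [[0, 0, 0], [0, 0, 0], [0, 0, 0], [0, 0, 0], [0, 0, 0], [0, 0, 0], [0, 0, 0], [0, 0, 0]]}}

```text
clock: 5.9
eef_pos: [539.5, -133.6, 295.5]
tcp_rot: [3.141, 0.001, 3.065]
contact_force: [0.3, -0.7, -1.6]
opening: 0.112
grasp_force: 39.7
```

```bash
python3 - <<'E'
from h import *
s=r.sense();print(s["clock"],s["eef_pos"],np.degrees(s["tcp_rot"]),s["contact_force"],s["opening"],s["grasp_force"])
print(tool([507.5,175,295]))
im=r.grab_frame("wrist");cv2.imwrite("pics/w2.png",im)
K=r.camera_info("wrist")
# where is the board's top in the picture, rows of centre
for v in(200,240,280,320):
    g=im[v,280:370].astype(int);m=np.where((g[:,2]-g[:,0]>60)&(g[:,2]>150))[0]+280;print(v,m.min() if len(m) else None,m.max() if len(m) else None)
E
```

```text
5.9 [ 539.54548679 -133.62157632  295.53678788] [1.79963623e+02 7.44102098e-02 1.75623184e+02] [ 0.34258781 -0.67712915 -1.57971215] 0.11166969663579429 39.674166440963745
[0.0555 0.3053 0.0007]
200 305 343
240 305 342
280 305 343
320 307 342
```

View pics/w2.png

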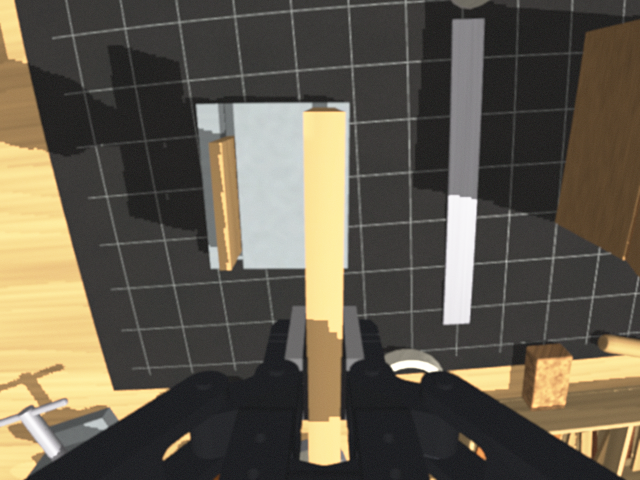

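The panel hangs upright and centred in the grip, with its near end at (323,108). The offcut is undisturbed. Next I move beside the carton for a close look.

Emit:
{"method": "carry_out", "body": {"delta_pos": [[0.005, 0.02, 0], [0.012, 0.055, 0], [0.02, 0.095, 0], [0.03, 0.135, 0], [0.04, 0.175, 0], [0.047, 0.21, 0], [0.05, 0.225, 0], [0.05, 0.225, 0]], "rot": [[0, 0, 0], [0, 0, 0.2], [0, 0, 0.4], [0, 0, 0.6], [0, 0, 0.7], [0, 0, 0.8], [0, 0, 0.8], [0, 0, 0.8]]}}

```text
clock: 6.95
eef_pos: [506.1, 95.0, 292.7]
tcp_rot: [-3.141, -0.001, 3.053]
contact_force: [-0.3, -0.4, -1.2]
opening: 0.11
grasp_force: 39.6
```

```bash
python3 - <<'E'
from h import *
s=r.sense();print(s["clock"],s["eef_pos"],np.degrees(s["tcp_rot"]))
im=r.grab_frame("wrist");cv2.imwrite("pics/w3r.png",im);C=cam("wrist");np.savez("pics/C3.npz",K=C[0],d=C[1],P=C[2])
c=np.array([507.5,175,0]);a=np.radians(-5.1);ux=np.array([np.cos(a),np.sin(a),0]);uy=np.array([-np.sin(a),np.cos(a),0])
big=cv2.resize(im[:,240:],(667,800),interpolation=3)[:600]if 0 else im.copy()
for sx in(-1,1):
  for sy in(-1,1):
    q=[c+ux*sx*x+uy*sy*y+[0,0,82] for x,y in((68,10.75),(82,10.75),(82,26),(68,26))]
    cv2.polylines(big,[np.round(proj(q,"wrist",C)).astype(int)],True,(0,0,255),1)
b=np.array([[-80,0],[80,0]]);M=R.from_euler("xyz",s["tcp_rot"])
cv2.imwrite("pics/w3.png",cv2.resize(big[60:420,220:640],(700,600),interpolation=3))
e=[s["eef_pos"]+M.apply([x,0,-12]) for x in(80,-80)];print("board ends expected",proj(e,"wrist",C))
E
```

```text
6.95 [506.09323119  94.99779939 292.68160969] [-1.79985445e+02 -7.00075395e-02  1.74946149e+02]
board ends expected [[332.50926904 101.38972408]
 [330.44467201 563.85148512]]
```

View pics/w3.png

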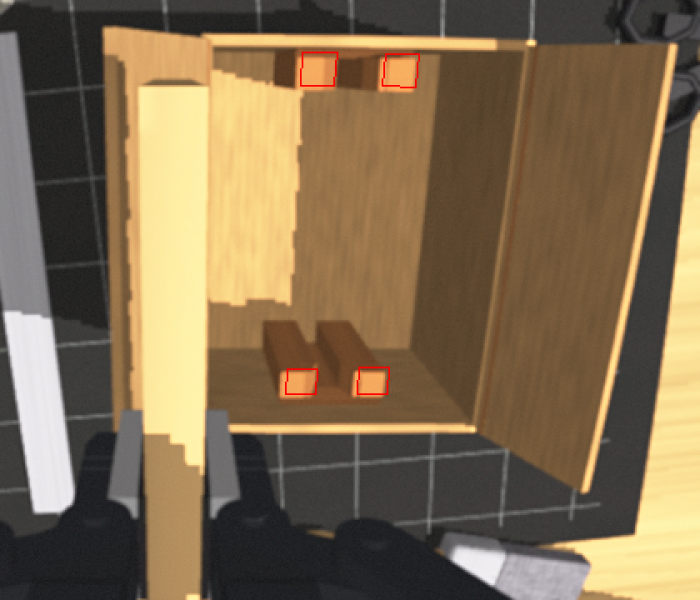

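The cheeks in the wrist view lie within about 1 mm of the model. The board itself reads about 2 mm toward tool −y, which is camera bias, so I correct relative to that: target TCP (507.3, 176).

Emit:
{"method": "carry_out", "body": {"delta_pos": [[0.001, 0.015, 0], [0.003, 0.04, 0], [0.005, 0.065, 0], [0.006, 0.08, 0], [0.006, 0.081, 0.02], [0.006, 0.081, 0.05], [0.006, 0.081, 0.08], [0.006, 0.081, 0.1]], "rot": [[0, 0, 0.1], [0, 0, 0.2], [0, 0, 0.25], [0, 0, 0.25], [0, 0, 0.25], [0, 0, 0.25], [0, 0, 0.25], [0, 0, 0.25]]}}

```text
clock: 8.0
eef_pos: [507.8, 174.9, 191.8]
tcp_rot: [-3.141, -0.001, 3.046]
contact_force: [0.1, 0.1, -1.2]
opening: 0.11
grasp_force: 39.7
```

```bash
python3 - <<'E'
from h import *
s=r.sense();print(s["clock"],s["eef_pos"],np.degrees(s["tcp_rot"]),s["contact_force"])
im=r.grab_frame("wrist");cv2.imwrite("pics/w4.png",cv2.resize(im[60:420,150:500],(583,600),interpolation=3))
E
```

```text
8.0 [507.77669391 174.94670207 191.84292306] [-1.79961736e+02 -7.16872923e-02  1.74546418e+02] [ 0.0504897   0.05432571 -1.2008786 ]
```

View pics/w4.png

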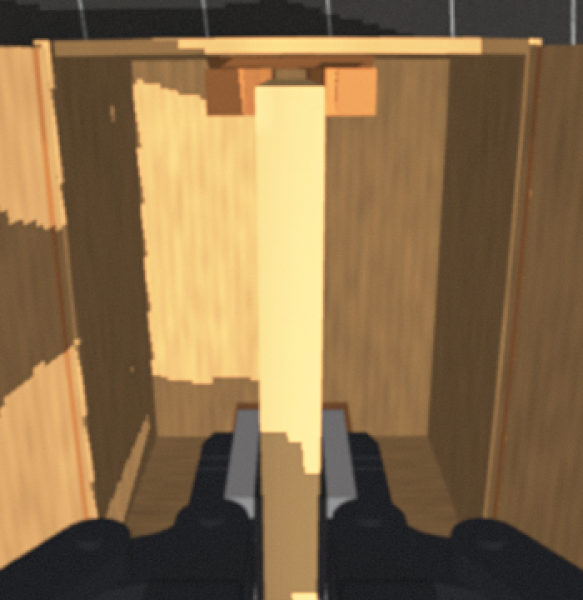

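The near end sits centred between the cheeks: 207–377 outer edges, board 257–324, so about 0.5 mm off. Lowering slowly.

Emit:
{"method": "carry_out", "body": {"delta_pos": [[0, 0.0005, 0.008], [0, 0.0005, 0.016], [0, 0.0005, 0.022], [0, 0.0005, 0.027], [0, 0.0005, 0.031], [0, 0.0005, 0.034], [0, 0.0005, 0.037], [0, 0.0005, 0.04]], "rot": [[0, 0, 0], [0, 0, 0], [0, 0, 0], [0, 0, 0], [0, 0, 0], [0, 0, 0], [0, 0, 0], [0, 0, 0]]}}

```text
clock: 9.05
eef_pos: [508.3, 175.9, 153.2]
tcp_rot: [3.142, 0.0, 3.047]
contact_force: [-0.6, -0.2, -0.6]
opening: 0.112
grasp_force: 39.6
```

Emit:
{"method": "carry_out", "body": {"delta_pos": [[0, 0, 0.003], [0, 0, 0.006], [0, 0, 0.009], [0, 0, 0.012], [0, 0, 0.015], [0, 0, 0.018]], "rot": [[0, 0, 0], [0, 0, 0], [0, 0, 0], [0, 0, 0], [0, 0, 0], [0, 0, 0]]}}

```text
clock: 9.8
eef_pos: [508.2, 175.8, 135.1]
tcp_rot: [-3.142, -0.0, 3.047]
contact_force: [-0.3, -0.1, -0.3]
opening: 0.116
grasp_force: 39.6
```

Emit:
{"method": "carry_out", "body": {"delta_pos": [[0, 0, 0.005], [0, 0, 0.011], [0, 0, 0.017], [0, 0, 0.023], [0, 0, 0.029], [0, 0, 0.034], [0, 0, 0.039], [0, 0, 0.043]], "rot": [[0, 0, 0], [0, 0, 0], [0, 0, 0], [0, 0, 0], [0, 0, 0], [0, 0, 0], [0, 0, 0], [0, 0, 0]]}}

```text
clock: 10.8
eef_pos: [508.2, 175.8, 92.0]
tcp_rot: [-3.142, -0.0, 3.047]
contact_force: [0.1, -0.4, -1.0]
opening: 0.109
grasp_force: 39.6
```

Emit:
{"method": "carry_out", "body": {"delta_pos": [[0, 0, 0.002], [0, 0, 0.004], [0, 0, 0.006], [0, 0, 0.0075], [0, 0, 0.009], [0, 0, 0.0095]], "rot": [[0, 0, 0], [0, 0, 0], [0, 0, 0], [0, 0, 0], [0, 0, 0], [0, 0, 0]]}}

```text
clock: 11.55
eef_pos: [508.2, 175.8, 82.8]
tcp_rot: [-3.142, -0.0, 3.047]
contact_force: [-1.7, -0.9, 4.9]
opening: 0.114
grasp_force: 40.4
```

Floor contact came at the expected height with about 5 N. Releasing and lifting.

Emit:
{"method": "carry_out", "body": {"delta_pos": [[0, 0, 0], [0, 0, 0], [0, 0, 0], [0, 0, 0], [0, 0, -0.01], [0, 0, -0.03], [0, 0, -0.06], [0, 0, -0.1]], "rot": [[0, 0, 0], [0, 0, 0], [0, 0, 0], [0, 0, 0], [0, 0, 0], [0, 0, 0], [0, 0, 0], [0, 0, 0]], "claw": 0.04}}

```text
clock: 12.55
eef_pos: [507.7, 175.6, 183.8]
tcp_rot: [-3.141, -0.001, 3.047]
contact_force: [0.5, -0.3, -0.7]
opening: 0.466
grasp_force: 0.0
```

Emit:
{"method": "carry_out", "body": {"delta_pos": [[0, 0, -0.04], [0, 0, -0.08], [0, 0, -0.11], [0, 0, -0.11]], "rot": [[0, 0, 0], [0, 0, 0], [0, 0, 0], [0, 0, 0]], "claw": 0.0}}

```text
clock: 13.05
eef_pos: [509.3, 176.2, 295.9]
tcp_rot: [3.139, 0.005, 3.047]
contact_force: [-0.4, 0.5, -0.3]
opening: 0.005
grasp_force: 0.0
```

```bash
python3 - <<'E'
from h import *
s=r.sense();print(s["clock"],s["eef_pos"],np.degrees(s["tcp_rot"]),s["contact_force"])
im=r.grab_frame("wrist");C=cam("wrist")
c=np.array([507.8,175.5,0]);a=np.radians(-5.3);ux=np.array([np.cos(a),np.sin(a),0])
for z,col in((94,(0,0,255)),):
  for e in(-80,80):
    u,v=proj([c+e*ux+[0,0,z]],"wrist",C)[0];cv2.circle(im,(int(u),int(v)),3,col,1)
cv2.imwrite("pics/w5.png",im)
a=np.radians(-5.3);uy=np.array([-np.sin(a),np.cos(a),0]);c[:]=[508,175.5,0]
for n,p in(("out+",c+uy*125+[0,0,293]),):print(n,p,tool(p))
E
```

```text
13.05 [509.32496336 176.22736647 295.91595964] [179.87362309   0.27452565 174.58528328] [-0.35930429  0.46543207 -0.25771172]
out+ [519.54632343 299.96558727 293.        ] [0.0007 0.1245 0.0012]
```

View pics/w5.png

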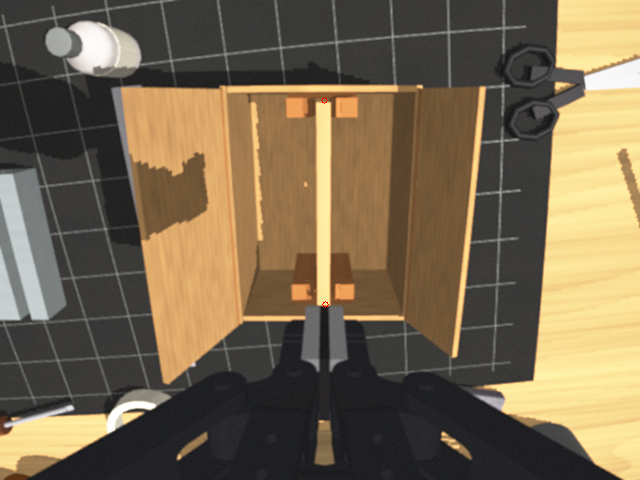

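The board is fully down, with its ends on the predicted marks (324,100) and (325,304). Next, the narrow flap (+y, right in the view) from outside.

Emit:
{"method": "carry_out", "body": {"delta_pos": [[0, 0.025, 0], [0, 0.06, 0], [0, 0.1, 0], [0, 0.125, 0], [0, 0.125, 0.035], [0, 0.125, 0.075], [0, 0.125, 0.115], [0, 0.125, 0.136]], "rot": [[0, 0, 0], [0, 0, 0], [0, 0, 0], [0, 0, 0], [0, 0, 0], [0, 0, 0], [0, 0, 0], [0, 0, 0]]}}

```text
clock: 14.1
eef_pos: [518.4, 299.2, 153.7]
tcp_rot: [-3.139, -0.004, 3.047]
contact_force: [0.3, -0.3, -0.2]
opening: -0.001
grasp_force: 0.0
```

Emit:
{"method": "carry_out", "body": {"delta_pos": [[0, -0.008, 0], [0, -0.018, 0], [0, -0.028, 0], [0, -0.038, 0], [0, -0.048, 0], [0, -0.056, 0], [0, -0.064, 0], [0, -0.07, 0]], "rot": [[0, 0, 0], [0, 0, 0], [0, 0, 0], [0, 0, 0], [0, 0, 0], [0, 0, 0], [0, 0, 0], [0, 0, 0]]}}

```text
clock: 15.1
eef_pos: [513.3, 230.1, 156.7]
tcp_rot: [-3.142, -0.0, 3.047]
contact_force: [-0.4, 1.2, 0.2]
opening: 0.006
grasp_force: 0.4
```

Emit:
{"method": "carry_out", "body": {"delta_pos": [[0, -0.007, 0.001], [0, -0.014, 0.003], [0, -0.018, 0.006], [0, -0.02, 0.01], [0, -0.022, 0.014], [0, -0.022, 0.018], [0, -0.022, 0.02], [0, -0.022, 0.02]], "rot": [[0, 0, 0], [0, 0, 0], [0, 0, 0], [0, 0, 0], [0, 0, 0], [0, 0, 0], [0, 0, 0], [0, 0, 0]]}}

```text
clock: 16.1
eef_pos: [511.2, 208.7, 136.5]
tcp_rot: [-3.141, -0.0, 3.047]
contact_force: [1.0, -0.2, -0.1]
opening: 0.003
grasp_force: 0.0
```

Emit:
{"method": "carry_out", "body": {"delta_pos": [[0, 0, 0.001], [0, 0, 0.002], [0, 0, 0.003], [0, 0, 0.004], [0, 0, 0.004]], "rot": [[0, 0, 0], [0, 0, 0], [0, 0, 0], [0, 0, 0], [0, 0, 0]]}}

```text
clock: 16.73
eef_pos: [511.3, 208.7, 133.0]
tcp_rot: [3.142, 0.0, 3.047]
contact_force: [-0.9, -1.5, 4.4]
opening: 0.002
grasp_force: 2.1
```

The narrow flap is flat: 4 N at the expected height. Now up, over and outside the wide flap.

Emit:
{"method": "carry_out", "body": {"delta_pos": [[0, 0, -0.03], [0, 0, -0.08], [0, 0, -0.13], [0, -0.01, -0.165], [0, -0.04, -0.167], [0, -0.08, -0.167], [0, -0.12, -0.167], [0, -0.155, -0.167]], "rot": [[0, 0, 0], [0, 0, 0], [0, 0, 0], [0, 0, 0], [0, 0, 0], [0, 0, 0], [0, 0, 0], [0, 0, 0]]}}

```text
clock: 17.73
eef_pos: [496.3, 53.1, 299.7]
tcp_rot: [-3.142, 0.0, 3.047]
contact_force: [0.9, -0.2, -0.2]
opening: 0.0
grasp_force: 0.0
```

Emit:
{"method": "carry_out", "body": {"delta_pos": [[0, -0.02, 0], [0, -0.028, 0], [0, -0.028, 0.02], [0, -0.028, 0.05], [0, -0.028, 0.09], [0, -0.028, 0.12], [0, -0.028, 0.13], [0, -0.028, 0.13]], "rot": [[0, 0, 0], [0, 0, 0], [0, 0, 0], [0, 0, 0], [0, 0, 0], [0, 0, 0], [0, 0, 0], [0, 0, 0]]}}

```text
clock: 18.73
eef_pos: [494.1, 26.8, 169.7]
tcp_rot: [-3.142, -0.001, 3.047]
contact_force: [-0.3, 0.2, -0.2]
opening: 0.002
grasp_force: 0.0
```

```bash
python3 - <<'E'
from h import *
for c in("top","side"):
    im=r.grab_frame(c);cv2.imwrite(f"pics/{c}6.png",im)
t=cv2.resize(cv2.imread("pics/top6.png")[95:255,130:330],(750,600),interpolation=3);cv2.imwrite("pics/t6.png",t)
E
```

```text
(no output)
```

View pics/t6.png

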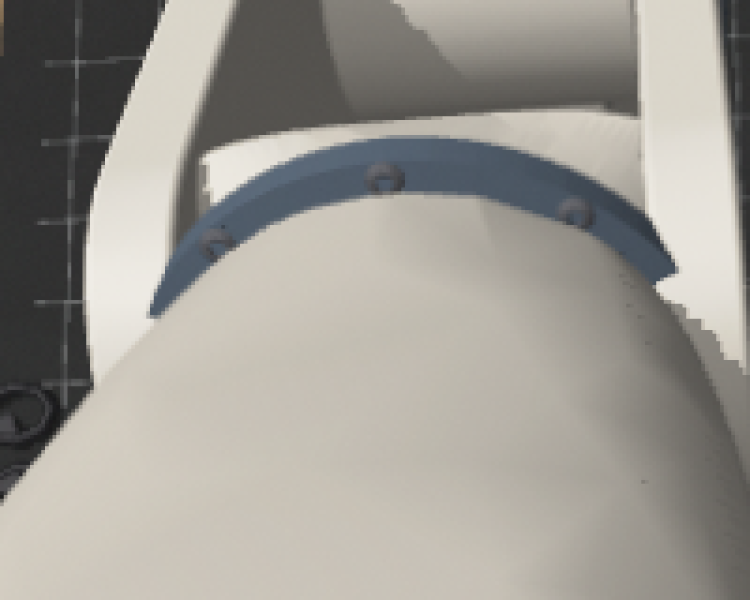

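The arm hides the carton from the top camera here, so I carry on and check from the wrist camera afterwards.

Emit:
{"method": "carry_out", "body": {"delta_pos": [[0, 0.012, 0], [0, 0.026, 0], [0, 0.038, 0], [0, 0.05, 0], [0, 0.062, 0], [0, 0.074, 0], [0, 0.086, 0], [0, 0.095, 0]], "rot": [[0, 0, 0], [0, 0, 0], [0, 0, 0], [0, 0, 0], [0, 0, 0], [0, 0, 0], [0, 0, 0], [0, 0, 0]]}}

```text
clock: 19.82
eef_pos: [502.8, 122.1, 169.7]
tcp_rot: [-3.141, -0.0, 3.048]
contact_force: [-0.7, 0.1, -0.6]
opening: -0.002
grasp_force: 0.3
```

Emit:
{"method": "carry_out", "body": {"delta_pos": [[0, 0.01, 0], [0, 0.02, 0.003], [0, 0.027, 0.007], [0, 0.032, 0.012], [0, 0.033, 0.017], [0, 0.033, 0.022], [0, 0.033, 0.026], [0, 0.033, 0.028]], "rot": [[0, 0, 0], [0, 0, 0], [0, 0, 0], [0, 0, 0], [0, 0, 0], [0, 0, 0], [0, 0, 0], [0, 0, 0]]}}

```text
clock: 20.82
eef_pos: [506.0, 153.7, 141.5]
tcp_rot: [-3.141, -0.0, 3.047]
contact_force: [-0.6, -0.2, 0.6]
opening: -0.001
grasp_force: 0.2
```

Emit:
{"method": "carry_out", "body": {"delta_pos": [[0, 0, 0.001], [0, 0, 0.002], [0, 0, 0.003], [0, 0, 0.004], [0, 0, 0.004]], "rot": [[0, 0, 0], [0, 0, 0], [0, 0, 0], [0, 0, 0], [0, 0, 0]]}}

```text
clock: 21.45
eef_pos: [506.1, 153.9, 137.7]
tcp_rot: [-3.142, 0.0, 3.047]
contact_force: [-0.5, 0.6, 0.3]
opening: 0.0
grasp_force: 0.0
```

Emit:
{"method": "carry_out", "body": {"delta_pos": [[0, 0, 0.0005], [0, 0, 0.001], [0, 0, 0.001], [0, 0, 0.001]], "rot": [[0, 0, 0], [0, 0, 0], [0, 0, 0], [0, 0, 0]]}}

```text
clock: 21.95
eef_pos: [506.2, 153.9, 137.4]
tcp_rot: [3.141, 0.0, 3.047]
contact_force: [-3.0, -1.1, 8.4]
opening: -0.001
grasp_force: 4.1
```

Contact at 8 N, so the wide flap is flat. Retreating and looking.

Emit:
{"method": "carry_out", "body": {"delta_pos": [[0, 0, -0.01], [0, 0, -0.04], [0, 0, -0.08], [0, 0, -0.12], [0, 0, -0.15], [0, 0, -0.17], [0, 0, -0.17]], "rot": [[0, 0, 0], [0, 0, 0], [0, 0, 0], [0, 0, 0], [0, 0, 0], [0, 0, 0], [0, 0, 0]]}}

```text
clock: 22.82
eef_pos: [506.9, 154.2, 308.6]
tcp_rot: [3.14, 0.003, 3.047]
contact_force: [0.1, 0.2, -0.2]
opening: 0.006
grasp_force: 0.0
```

```bash
python3 - <<'E'
from h import *
im=r.grab_frame("wrist");C=cam("wrist")
c=np.array([508,175.5,0]);a=np.radians(-5.3);ux=np.array([np.cos(a),np.sin(a),0]);uy=np.array([-np.sin(a),np.cos(a),0])
q=[c+ux*x+uy*y+[0,0,112.5] for x,y in((-88,18),(88,18),(88,-67),(-88,-67))]
cv2.polylines(im,[np.round(proj(q,"wrist",C)).astype(int)],True,(0,0,255),1)
s=cv2.resize(r.grab_frame("side")[115:315,250:470],(528,480),interpolation=3)
cv2.imwrite("pics/end.png",cv2.resize(np.hstack([im[:,100:560],s]),(800,389)))
E
```

```text
(no output)
```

View pics/end.png

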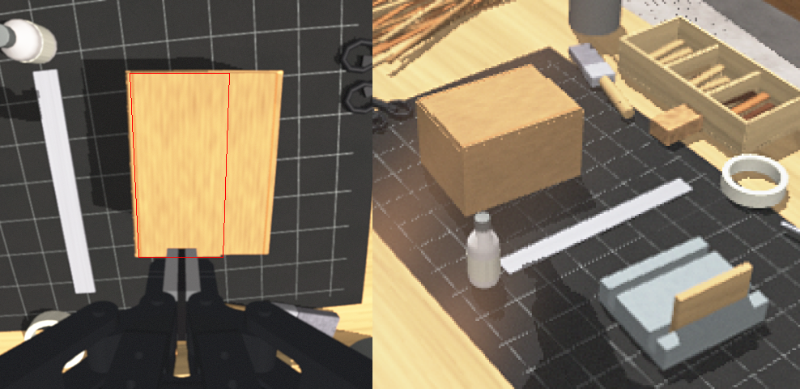

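The carton is closed flat, with the wide flap on its predicted outline over the narrow one, and the offcut is still in its groove.

```bash
python3 -c "
from rig import r
print(r.sign_off())"
```

```text
the job is handed in; nothing more can be done
None
```

The job is done and handed in at about 23 s: the drilled board is seated in the carton grooves, the narrow flap is folded flat with the wide flap flat over it, and the short plain board is still in its stand groove.

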